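# Loosen the filter pod's retaining ring by counted turns

### The arm

A 7-joint arm with a two-finger parallel gripper is mounted at the origin on the work surface. World frame = base frame: x ahead of the robot, y to its left, z up, the work surface at z = 0. Lengths are in m, angles in rad, forces in N, time in s.
With the tool pointing down it reaches from about 0.425 to 0.95 m from the base axis. Payload 4.7 kg.
Tool frame: the origin (TCP) lies midway between the tips of the shut fingers; the grasp point (between the pads) lies 19 mm behind it; z points along the fingers, y is the direction in which the jaws open and shut (so a half turn about z gives the same grasp; the last joint's range is limited). The gripper opens to 87 mm and grips with 3 to 60 N. Pads are 19 mm wide; open, the fingers measure 117 mm over their backs; the gripper's body (75 mm by 190 mm) begins 51 mm behind the grasp point.
Start: joints at [1.11, 0.469, -0.049, 1.532, 0.024, 1.141, -0.082], TCP at [0.283, -0.613, 0.223] pointing down, gripper open.
Joint ranges: [-2.59, 2.59], [-0.33, 1.99], [-1.39, 1.29], [0.1, 2.45], [-1.04, 4.18], [0.21, 1.99], [-2.66, 2.66]. Speed limits (rad/s): [2.57, 2.57, 3.14, 3.14, 3.14, 3.14, 3.14].

### API

Orientations are given as a rotation vector (axis times angle).
In Python, from workcell import bot, snapshot gives the robot as it stands.
- The arm moves only by the tool carry_out, never from a script. Its arguments are lists of equal length, an entry for each row: "slide": the shift along the tool's x, y, z in cm, a list of three; "dr": the turn, a rotation vector about the tool's x, y, z in rad, a list of three. In form: {"slide": [[x, y, z], ...], "dr": [[rx, ry, rz], ...]}. A call has 1 to 20 rows; each row is the pose to reach, as a shift and turn from the pose commanded when the call began, along the tool's axes at that moment; what a row does not reach only later rows make up. A row lasts 1/12 s, in which the tool goes at most 41.7 mm and 7.16 degrees, less where a joint would pass 70% of its speed; a pose out of reach is approached as far as the arm can. A call with a gripper value outside its range is refused whole. "jaw" is the closure in counts, from 0 (fully open) to 255 (shut), set as the call begins (left out, the last holds). The fingers move at their own pace and stop on an object; "force" is the grip in N (left out, the last holds). Time passes only in rows, so rows that repeat a pose let the fingers close. It gives the time, the measured TCP pose, the force and the opening at its end, in the units of the state.
- bot.get_state(): the state, without advancing time (a new reading comes with each control period).
- snapshot(name): name is "scene" or "top"; returns a dict with "image" (480x640x3 uint8, blue, green, red), "fx", "fy", "cx", "cy" (pixels), "rvec" (rotation vector, rad) and "tvec" (3), from world to camera coordinates, as OpenCV has them. Camera axes: x right, y down, z forward; pixel columns grow to the right and rows downward; lengths in m; the calibration is good to about 2 mm. A picture is of the moment at which its call begins. There is no depth.
- bot.sign_off(): hands the job in, once; it reports no verdict.
The state is a dict: "t": time; "joints": joint angles; "qd": joint speeds; "tau": joint torques, N m; "ee_pos": TCP position; "tcp_rot": TCP orientation; "ft_force": force on the tool from outside, world axes, zero at the start; "moment": the same for the moment, N m; "opening": finger opening in m.
Only numpy, scipy, OpenCV 4.12 (cv2) and the standard library are available. Lean on these libraries where they do the work, as an engineer would, in place of code of your own. Each camera call takes 0.05 s, during which the arm holds its last target. There are 200 camera calls.

### The job

On the cage-changing bench, gently roll a fingertip along the knurled rim of the filter pod's retaining ring to unscrew it anticlockwise (seen from above), without squeezing it: first bring the ring's pointer rib round to the index rib on the pod's fixed hub, then give it two more full turns and no further, so that the two ribs are lined up again. Then take the finger away; leave the bottle, the spare filter cartridge and the brush where they are.

Things in the scene. Friction and masses are not known exactly. Their poses are not given: they have to be found in the camera images.
- pod: Filter pod, fixed to the bench. Origin on the ring's axis at bench level, z up. Steel base plate 150 x 150 mm, 10 mm thick, with four bolt heads 3 mm high near its corners; on it a grey neck of 40 mm radius carries the knurled ring, and a fixed white hub of 28 mm radius fills the ring's middle, up to 63 mm above the bench. Nothing stands beside the rim.
- ring (a joint): Turn of the ring, rad; grows anticlockwise seen from above (unscrewing). 0: pointer rib meets the index rib for the first time; 6.283 and 12.566: one and two full turns later. Starts between -2.4 and -0.5; stop at -2.7 (tight). Takes about 0.1 N m (some 2 N at the rim) and stays where it is left; the ring does not rise.
- ring_pointer (a point): Middle of the dark pointer rib on the ring's upper face (14 mm long, 5 mm wide, 3.5 mm high), 36 mm from the axis, 63.5 mm above the bench.
- hub_index (a point): Outer end of the dark index rib on the fixed hub, 26 mm from the axis, 66 mm above the bench. The rib (26 mm long, 5 mm wide) runs from the axis outward along the pod's own +x.
- bottle: Bystander: pale translucent water bottle with steel cap, standing loose on the bench, 64 mm across, 150 mm high. Origin at the centre of its underside.
- cartridge: Bystander: grey spare filter cartridge, a loose disc 66 mm across, 26 mm high. Origin at the centre of its underside.
- brush: Bystander: loose bench brush lying flat, 165 mm long along its y, with a pale wooden handle 30 mm wide and 14 mm high and a grey head 45 mm wide and 22 mm high. Origin on its underside, near its middle.
- ring_center (a point): Centre of the ring, on its axis, half way up its rim, 48 mm above the bench. The aluminium ring has 46 mm outer radius (92 mm across); its rim, with 36 upright knurl ridges about 2 mm proud, spans from 36 to 60 mm above the bench and overhangs the neck below by 6 mm.

How it is judged:
On the way, in this order (a step that is already met when the one before it is completed fails the run):
1. the pointer comes round to the index (value of joint ring above -0.3 rad), for 0.02 s.
2. one full turn more (value of joint ring above 5.98 rad), for 0.02 s.
3. two full turns more (value of joint ring above 12.22 rad), for 0.02 s.
At the end, for the whole second after the job is handed in: The ring stands still, two full turns past its first meeting with the index, with the pointer within 20 degrees (0.35 rad) of the index; the bottle, cartridge and brush are within 15 mm of where they stood (value of joint ring between 12.216 and 12.916 rad and velocity of joint ring between -0.05 and 0.05 rad/s and distance of each of bottle, cartridge, brush from where it was at the start of the episode below 0.015 m); the robot touches nothing.
It fails at once if the ring is unscrewed more than a quarter turn past the second full turn (value of joint ring above 14.14 rad).
It fails at once if the bottle, cartridge or brush is shifted by more than 15 mm, or lifted (distance of any of bottle, cartridge, brush from where it was at the start of the episode above 0.015 m).
It fails at once if the fingers squeeze or press the pod or its ring with more than 35 N (contact force between the fingers and pod above 35 N).
It also fails if it takes over 61 s, if anything falls off the work surface, if the arm or the gripper's body presses on something with over 40 N, if the wrist force passes 120 N, or if a joint passes its speed limit or range.

## Working session

There is one attempt and no reset: what is moved stays moved. The work goes in short steps, Python scripts to look and compute and a tool call to move; the robot and the scene stay as the last step left them, time stands still between calls to the robot, and variables do not carry over. Pictures are saved under pics/ and viewed, about 8 in all and at most 12, crops included, and the job is handed in when it is done.

Besides the shell and the picture viewer there is one more tool, called after "Emit:" in YAML: its name, and indented under it one key for each argument. carry_out: Moves the arm, as the interface text tells. Its arguments: {"type":"object","properties":{"slide":{"type":"array","items":{"type":"array","items":{"type":"number"}}},"dr":{"type":"array","items":{"type":"array","items":{"type":"number"}}},"jaw":{"type":"number"},"force":{"type":"number"}},"required":["slide","dr"]}

```bash
mkdir -p pics; ls; python3 - <<'E'
from workcell import bot, snapshot
import cv2
s=bot.get_state()
for k in s: print(k,s[k])
for n in("scene","top"):
    d=snapshot(n); cv2.imwrite(f"pics/{n}0.png",d["image"])
    print(n,{k:d[k] for k in d if k!="image"})
E
```

```text
pics
t 0.0
joints [ 1.11006358  0.46946327 -0.04860826  1.53374774  0.02409333  1.14099107
 -0.08226497]
qd [-8.56362105e-04  6.23617066e-04  2.59701695e-03  1.38677620e-03
 -4.18705625e-05 -1.16871222e-04  1.23439289e-03]
tau [ 3.32579375e-04 -5.07978916e+01 -8.04900541e-02 -2.36152768e+01
 -6.13156613e-02  3.78650206e-02  1.87133519e-04]
ee_pos [ 0.28226585 -0.61245682  0.22146198]
tcp_rot [-3.06670365e+00 -6.72760567e-01  7.78368058e-04]
ft_force [-0.13693327  0.56942399 -0.2814578 ]
moment [-0.01289195 -0.05899043 -0.01366127]
opening 0.08749205956637326
scene {'fx': 575.4030087135237, 'fy': 575.4030087135237, 'cx': 328.4116820733127, 'cy': 233.91424290403577, 'rvec': array([ 0.87322055,  2.39179883, -1.24453268]), 'tvec': array([ 0.53902597, -0.12210019,  1.26178208])}
top {'fx': 585.4111018776591, 'fy': 585.4111018776591, 'cx': 315.73300657506104, 'cy': 248.66576868104156, 'rvec': array([ 2.16337008, -2.17296585,  0.10550589]), 'tvec': array([-0.11532556,  0.60880105,  0.97963598])}
```

View pics/scene0.png

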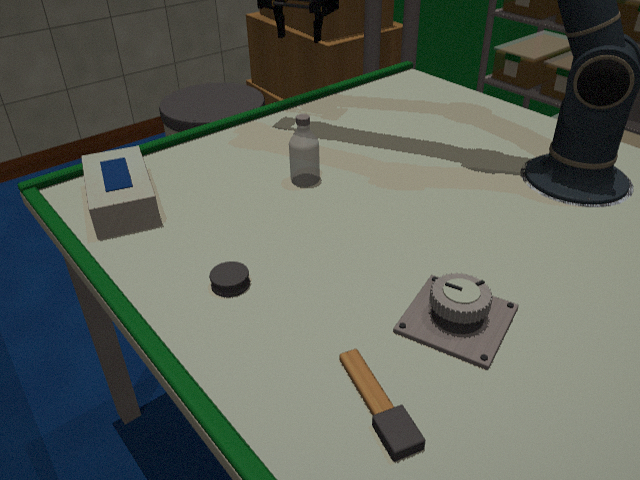

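View pics/top0.png

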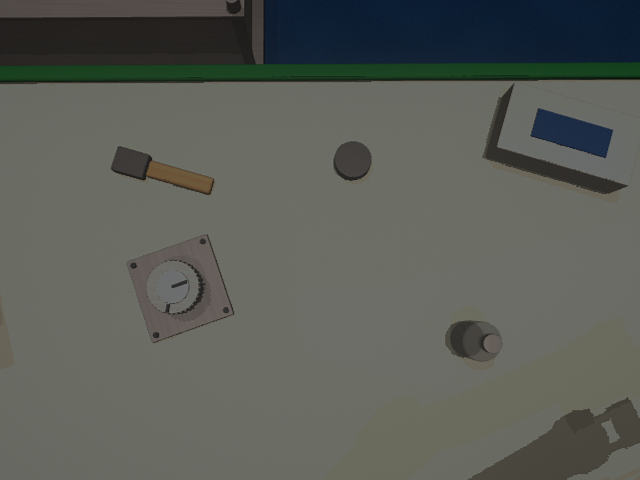

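Scene view: the ring is at about (461,297) on its base plate, the brush at (385,405), the cartridge at (229,277) and the bottle at (304,155). Top view: the hub is at about (173,287), the index rib ends near (187,283) and the pointer is near (167,308), so the ring starts at about -2.1 rad.

```bash
cat > h.py <<'E'
import numpy as np, cv2
from workcell import bot, snapshot
from scipy.spatial.transform import Rotation as Ro
def ray(d,u,v):
    R=cv2.Rodrigues(d["rvec"])[0]; c=-R.T@d["tvec"]
    w=R.T@np.array([(u-d["cx"])/d["fx"],(v-d["cy"])/d["fy"],1]); return c,w/np.linalg.norm(w)
def onz(d,u,v,z):
    c,w=ray(d,u,v); return c+w*(z-c[2])/w[2]
def tri(p):
    A=[];b=[]
    for c,w in p:
        P=np.eye(3)-np.outer(w,w);A.append(P);b.append(P@c)
    return np.linalg.lstsq(np.vstack(A),np.hstack(b),rcond=None)[0]
def rect(d,o,ax,ay,z,half=.06,n=600):
    "look straight down on the plane z: image right=ax, up=ay about o"
    q=[[-half,half],[half,half],[half,-half],[-half,-half]]
    w=np.array([[*(np.array(o[:2])+a*np.array(ax)+b*np.array(ay)),z] for a,b in q])
    K=np.array([[d["fx"],0,d["cx"]],[0,d["fy"],d["cy"]],[0,0,1]])
    px=cv2.projectPoints(w,d["rvec"],d["tvec"],K,None)[0].reshape(-1,2).astype(np.float32)
    H=cv2.getPerspectiveTransform(px,np.float32([[0,0],[n,0],[n,n],[0,n]]))
    return cv2.warpPerspective(d["image"],H,(n,n),flags=cv2.INTER_CUBIC)
E
python3 - <<'E'
from h import *
S,T=snapshot("scene"),snapshot("top")
print("hub ctr rough",tri([ray(S,462,291),ray(T,173,287)]))
print("idx end",tri([ray(S,446,284),ray(T,187,283)]),"ptr",tri([ray(S,480,283),ray(T,167,308)]))
o=onz(T,173,287,.063)
a=rect(T,o,(1,0),(0,1),.063);b=rect(S,o,(1,0),(0,1),.063)
cv2.imwrite("pics/rect0.png",cv2.resize(np.hstack([a,b]),(800,400)));print("o",o)
print("bot",onz(S,305,182,0),"cart",onz(T,352,162,.02),"brush",onz(T,130,162,.02),onz(T,208,185,.01))
E
```

```text
hub ctr rough [0.54140569 0.12132636 0.05832199]
idx end [0.54847135 0.09689897 0.06033842] ptr [0.50724786 0.12925171 0.06053102]
o [0.54213127 0.11908696 0.063     ]
bot [ 0.45791256 -0.37253349  0.        ] cart [ 0.76316748 -0.18281044  0.02      ] brush [0.76519389 0.21045025 0.02      ] [0.72521333 0.07346137 0.01      ]
```

View pics/rect0.png

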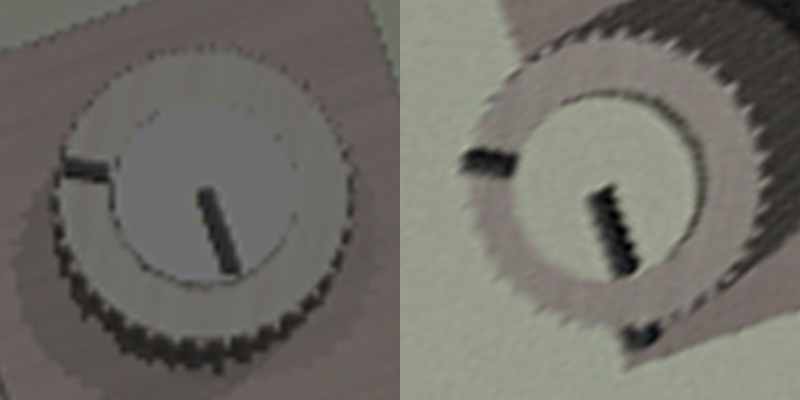

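The rectified views put the hub centre at about (0.544, 0.122). The index points at about -70° and the pointer at about 170° in world axes, so the ring stands near -2.09 rad. Next I align the tool with the world axes and move to a stand-off on the -y side with the jaws shut.

```bash
cat >> h.py <<'E'
def rel(goal,yaw=None):
    s=bot.get_state();R=Ro.from_rotvec(s["tcp_rot"])
    print("slide cm",np.round(R.inv().apply(np.array(goal)-s["ee_pos"])*100,2),"dr",np.round((R.inv()*Ro.from_matrix(np.diag([1.,-1,-1]))).as_rotvec(),3))
E
python3 -c "
from h import *
rel([.544,.02,.22]);rel([.283,-.613,.223])"
```

```text
slide cm [ 50.24 -46.51   0.24] dr [-0.001  0.     0.432]
slide cm [ 0.05  0.05 -0.11] dr [-0.001  0.     0.432]
```

Emit:
carry_out:
  slide:
    - [2, -1.9, 0]
    - [5, -4.6, 0]
    - [8, -7.4, 0]
    - [11, -10.2, 0]
    - [14, -13, 0]
    - [17, -15.7, 0]
    - [20, -18.5, 0]
    - [23, -21.3, 0]
    - [26, -24, 0]
    - [29, -26.8, 0]
    - [32, -29.6, 0]
    - [35, -32.4, 0]
    - [38, -35.2, 0]
    - [41, -38, 0]
    - [44, -40.7, 0]
    - [46.5, -43, 0]
    - [48.5, -45, 0]
    - [49.7, -46, 0]
    - [50.2, -46.5, 0.2]
    - [50.2, -46.5, 0.2]
  dr:
    - [0, 0, 0.02]
    - [0, 0, 0.05]
    - [0, 0, 0.08]
    - [0, 0, 0.11]
    - [0, 0, 0.14]
    - [0, 0, 0.17]
    - [0, 0, 0.2]
    - [0, 0, 0.23]
    - [0, 0, 0.26]
    - [0, 0, 0.29]
    - [0, 0, 0.32]
    - [0, 0, 0.35]
    - [0, 0, 0.38]
    - [0, 0, 0.4]
    - [0, 0, 0.41]
    - [0, 0, 0.42]
    - [0, 0, 0.43]
    - [0, 0, 0.432]
    - [0, 0, 0.432]
    - [0, 0, 0.432]
  jaw: 255
  force: 20

```text
t: 1.87
ee_pos: [0.5438, 0.021, 0.22]
tcp_rot: [-3.141, -0.004, 0.001]
ft_force: [-0.7, 0.3, -0.6]
opening: 0.0003
```

```bash
python3 -c "
from h import *
rel([.544,.03,.042]);print(bot.get_state()['joints'],bot.get_state()['ft_force'])"
```

```text
slide cm [ 0.04 -0.89 17.8 ] dr [-0.001  0.001  0.003]
[ 0.16449605  0.28072027 -0.34128136  1.8331009   0.10657142  1.04639719
 -1.78591327] [-0.67736292  0.33659512 -0.64784214]
```

Emit:
carry_out:
  slide:
    - [0, 0, 2]
    - [0, -0.2, 5]
    - [0, -0.4, 8]
    - [0, -0.6, 11]
    - [0, -0.8, 14]
    - [0, -0.9, 16.5]
    - [0, -0.9, 17.5]
    - [0, -0.9, 17.8]
    - [0, -0.9, 17.8]
    - [0, -0.9, 17.8]
  dr:
    - [0, 0, 0]
    - [0, 0, 0]
    - [0, 0, 0]
    - [0, 0, 0]
    - [0, 0, 0]
    - [0, 0, 0]
    - [0, 0, 0]
    - [0, 0, 0]
    - [0, 0, 0]
    - [0, 0, 0]

```text
t: 2.7
ee_pos: [0.545, 0.0277, 0.0439]
tcp_rot: [3.141, -0.002, 0.004]
ft_force: [-0.6, -0.4, 0.3]
opening: 0.0004
```

```bash
python3 - <<'E'
from h import *
S,T=snapshot("scene"),snapshot("top")
cv2.imwrite("pics/look1.png",np.hstack([cv2.resize(S["image"][190:390,360:560],(400,400)),cv2.resize(T["image"][190:390,80:280],(400,400))]))
E
```

```text
(no output)
```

View pics/look1.png

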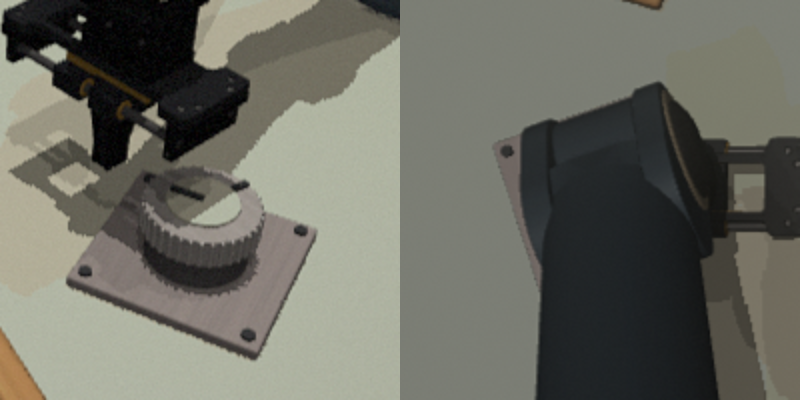

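Scene crop: the shut fingertips, at (110,160), hang on the -y side of the ring and are clear of it. The top view is blocked by the arm. Next is a slow probe towards the rim.

Emit:
carry_out:
  slide:
    - [0, -1, 0.2]
    - [0, -2, 0.2]
    - [0, -2.6, 0.2]
    - [0, -2.8, 0.2]
  dr:
    - [0, 0, 0]
    - [0, 0, 0]
    - [0, 0, 0]
    - [0, 0, 0]

```text
t: 3.13
ee_pos: [0.544, 0.059, 0.041]
tcp_rot: [-3.14, -0.005, -0.001]
ft_force: [0.2, -0.7, -0.5]
opening: 0.0007
```

Emit:
carry_out:
  slide:
    - [0, -0.1, 0]
    - [0, -0.2, 0]
    - [0, -0.3, 0]
  dr:
    - [0, 0, 0]
    - [0, 0, 0]
    - [0, 0, 0]

```text
t: 3.38
ee_pos: [0.5438, 0.0592, 0.0405]
tcp_rot: [3.141, -0.001, -0.0]
ft_force: [-0.8, 0.8, -0.1]
opening: 0.0005
```

Emit:
carry_out:
  slide:
    - [0, -0.1, 0]
    - [0, -0.2, 0]
    - [0, -0.3, 0]
  dr:
    - [0, 0, 0]
    - [0, 0, 0]
    - [0, 0, 0]

```text
t: 3.63
ee_pos: [0.5439, 0.0622, 0.0405]
tcp_rot: [3.141, -0.001, 0.0]
ft_force: [0.8, 0.1, 0.1]
opening: 0.0005
```

Emit:
carry_out:
  slide:
    - [0, -0.1, 0]
    - [0, -0.2, 0]
    - [0, -0.2, 0]
  dr:
    - [0, 0, 0]
    - [0, 0, 0]
    - [0, 0, 0]

```text
t: 3.88
ee_pos: [0.5439, 0.0646, 0.0406]
tcp_rot: [-3.142, -0.0, -0.0]
ft_force: [-0.4, 0.5, 0.1]
opening: 0.0007
```

Emit:
carry_out:
  slide:
    - [0, -0.1, 0]
    - [0, -0.2, 0]
    - [0, -0.2, 0]
  dr:
    - [0, 0, 0]
    - [0, 0, 0]
    - [0, 0, 0]

```text
t: 4.13
ee_pos: [0.5439, 0.0663, 0.0406]
tcp_rot: [3.141, -0.0, 0.0]
ft_force: [-0.3, -0.2, -0.3]
opening: 0.0006
```

Emit:
carry_out:
  slide:
    - [0, -0.1, 0]
    - [0, -0.2, 0]
    - [0, -0.2, 0]
  dr:
    - [0, 0, 0]
    - [0, 0, 0]
    - [0, 0, 0]

```text
t: 4.38
ee_pos: [0.5438, 0.0665, 0.0405]
tcp_rot: [3.139, -0.002, -0.001]
ft_force: [0.7, -5.7, 1.3]
opening: 0.0006
```

Contact is at TCP y ≈ 0.0665 with about 6 N of push. Next I write a pointer reader that works from the scene camera, and a generator for the finger path around the rim.

```bash
cat >> h.py <<'E'
C=np.array([.544,.122]); IDX=np.deg2rad(-70)
def pointer(img=None,d=None,thr=50,name="scene"):
    d=d or snapshot(name)
    if img is not None: d=dict(d,image=img)
    r=rect(d,C,(np.cos(IDX),np.sin(IDX)),(-np.sin(IDX),np.cos(IDX)),.0645,.05,500)
    g=cv2.cvtColor(r,cv2.COLOR_BGR2GRAY)
    yy,xx=np.mgrid[:500,:500];x=(xx-250)/5.;y=(250-yy)/5.;rr=np.hypot(x,y)
    m=((g<thr)&(rr>29.5)&(rr<44)).astype(np.uint8)
    n,l,st,ce=cv2.connectedComponentsWithStats(m)
    print("pointer rel. index:",[(int(st[i,4]),"r%.0f"%np.hypot((ce[i][0]-250)/5,(250-ce[i][1])/5),"%.2f rad"%np.arctan2(250-ce[i][1],ce[i][0]-250)) for i in range(1,n) if st[i,4]>400])
    hub=(g<thr)&(rr<26)&(rr>10)
    if hub.any(): print("index angle check %.2f"%np.arctan2(y[hub].mean(),x[hub].mean()), hub.sum())
    return r
def path(s0,n,ds,p,R=.0475,hx=.0095,hy=.008,ptc=None):
    "TCP targets: finger rectangle rolled anticlockwise round the disc, from s0 (m of path), pressed in by p"
    r=R-p; th=np.linspace(-np.pi/2,3*np.pi/2,721); q=[]
    for a in th: q.append([r*np.cos(a)+hx*np.sign(round(np.cos(a),6) or (1 if a<0 or a>4 else -1)*1),r*np.sin(a)+hy*np.sign(round(np.sin(a),6) or 1)])
    q=np.array([[0,-r-hy]]+q+[[0,-r-hy]])
    L=np.r_[0,np.cumsum(np.linalg.norm(np.diff(q,axis=0),axis=1))]
    s=(s0+ds*np.arange(1,n+1))
    return np.c_[np.interp(s%L[-1],L,q[:,0]),np.interp(s%L[-1],L,q[:,1])]+C, L[-1]
def rows(s0,n,ds,p,cmd,**k):
    "cmd: last commanded xy; tool x=+x, y=-y; prints slides in cm and the last target"
    t,L=path(s0,n,ds,p,**k); w=(t-cmd)*100
    print("perim %.3f"%L,"end s %.3f"%(s0+n*ds),"end cmd",np.round(t[-1],4)); print([[round(a,1),round(-b,1),0] for a,b in w])
E
python3 - <<'E'
from h import *
d=snapshot("scene")
a=pointer(cv2.imread("pics/scene0.png"),d); b=pointer(d=d)
cv2.imwrite("pics/ptr1.png",np.hstack([a[::2,::2],b[::2,::2]]))
rows(0,14,.003,.002,[.544,.0685])
E
```

```text
pointer rel. index: [(1556, 'r35', '-2.21 rad')]
index angle check -0.00 2058
pointer rel. index: [(2729, 'r41', '-0.18 rad'), (2129, 'r35', '-2.19 rad'), (9769, 'r37', '-1.59 rad')]
index angle check -1.05 7395
perim 0.375 end s 0.042 end cmd [0.5833 0.0796]
[[np.float64(0.3), np.float64(-0.0), 0], [np.float64(0.6), np.float64(-0.0), 0], [np.float64(0.9), np.float64(-0.0), 0], [np.float64(1.2), np.float64(-0.0), 0], [np.float64(1.5), np.float64(-0.0), 0], [np.float64(1.8), np.float64(-0.1), 0], [np.float64(2.1), np.float64(-0.1), 0], [np.float64(2.4), np.float64(-0.2), 0], [np.float64(2.7), np.float64(-0.3), 0], [np.float64(2.9), np.float64(-0.5), 0], [np.float64(3.2), np.float64(-0.6), 0], [np.float64(3.5), np.float64(-0.8), 0], [np.float64(3.7), np.float64(-0.9), 0], [np.float64(3.9), np.float64(-1.1), 0]]
```

View pics/ptr1.png

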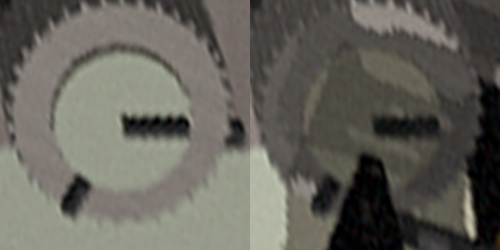

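Rectified scene view: the pointer is clear at (75,195) on the left and (325,195) on the right, and it has not moved. The fingertip enters from below at (370,160). First rolling stroke:

Emit:
carry_out:
  slide:
    - [0.3, 0, 0]
    - [0.6, 0, 0]
    - [0.9, 0, 0]
    - [1.2, 0, 0]
    - [1.5, 0, 0]
    - [1.8, -0.1, 0]
    - [2.1, -0.1, 0]
    - [2.4, -0.2, 0]
  dr:
    - [0, 0, 0]
    - [0, 0, 0]
    - [0, 0, 0]
    - [0, 0, 0]
    - [0, 0, 0]
    - [0, 0, 0]
    - [0, 0, 0]
    - [0, 0, 0]

```text
t: 5.1
ee_pos: [0.5674, 0.0689, 0.0404]
tcp_rot: [3.14, -0.002, -0.002]
ft_force: [-0.8, -4.6, 1.7]
opening: 0.0002
```

```bash
python3 - <<'E'
from h import *
d=snapshot("scene")
for t in (25,35,50): b=pointer(d=d,thr=t)
cv2.imwrite("pics/ptr2.png",b[::2,::2])
s=bot.get_state();print(s["ee_pos"],s["ft_force"])
E
```

```text
pointer rel. index: [(13445, 'r35', '-1.48 rad')]
index angle check -1.15 13573
pointer rel. index: [(681, 'r43', '-0.01 rad'), (475, 'r34', '-0.47 rad'), (14243, 'r35', '-1.47 rad')]
index angle check -1.05 15355
pointer rel. index: [(1122, 'r42', '-0.01 rad'), (17196, 'r34', '-1.34 rad')]
index angle check -0.99 16612
[0.56841774 0.06917797 0.04046862] [ 0.36083422 -4.50847479 -0.35065318]
```

```bash
sed -i 's/\[round(a,1),round(-b,1),0\]/[float(round(a,1)),float(round(-b,1)),0]/; s/C=np.array(\[.544,.122\])/C=np.array([.544,.1225])/' h.py; python3 - <<'E'
from h import *
rows(.024,20,.003,.003,[.568,.0705])
E
```

```text
perim 0.369 end s 0.084 end cmd [0.598  0.1191]
[[0.3, -0.3, 0], [0.5, -0.4, 0], [0.8, -0.6, 0], [1.0, -0.7, 0], [1.3, -0.9, 0], [1.5, -1.1, 0], [1.7, -1.3, 0], [1.9, -1.5, 0], [2.1, -1.7, 0], [2.3, -2.0, 0], [2.4, -2.3, 0], [2.6, -2.5, 0], [2.7, -2.8, 0], [2.8, -3.1, 0], [2.9, -3.4, 0], [2.9, -3.7, 0], [3.0, -4.0, 0], [3.0, -4.3, 0], [3.0, -4.6, 0], [3.0, -4.9, 0]]
```

Emit:
carry_out:
  slide:
    - [0.3, -0.2, 0]
    - [0.5, -0.4, 0]
    - [0.8, -0.6, 0]
    - [1.0, -0.7, 0]
    - [1.3, -0.9, 0]
    - [1.5, -1.1, 0]
    - [1.7, -1.3, 0]
    - [1.9, -1.5, 0]
    - [2.1, -1.7, 0]
    - [2.3, -2.0, 0]
  dr:
    - [0, 0, 0]
    - [0, 0, 0]
    - [0, 0, 0]
    - [0, 0, 0]
    - [0, 0, 0]
    - [0, 0, 0]
    - [0, 0, 0]
    - [0, 0, 0]
    - [0, 0, 0]
    - [0, 0, 0]

```text
t: 5.98
ee_pos: [0.5927, 0.0887, 0.0406]
tcp_rot: [3.14, -0.003, 0.005]
ft_force: [4.5, -5.6, -1.1]
opening: 0.0001
```

Emit:
carry_out:
  slide:
    - [0.1, -0.3, 0]
    - [0.3, -0.5, 0]
    - [0.4, -0.8, 0]
    - [0.5, -1.1, 0]
    - [0.6, -1.4, 0]
    - [0.6, -1.7, 0]
    - [0.7, -2.0, 0]
    - [0.7, -2.3, 0]
    - [0.7, -2.6, 0]
    - [0.7, -2.9, 0]
  dr:
    - [0, 0, 0]
    - [0, 0, 0]
    - [0, 0, 0]
    - [0, 0, 0]
    - [0, 0, 0]
    - [0, 0, 0]
    - [0, 0, 0]
    - [0, 0, 0]
    - [0, 0, 0]
    - [0, 0, 0]

```text
t: 6.82
ee_pos: [0.6, 0.1195, 0.041]
tcp_rot: [-3.141, -0.0, -0.007]
ft_force: [7.1, -3.8, -3.4]
opening: 0.0006
```

```bash
python3 - <<'E'
from h import *
d=snapshot("scene")
for t in (30,45): b=pointer(d=d,thr=t)
s=bot.get_state();print(s["ee_pos"],s["ft_force"])
cv2.imwrite("pics/ptr3.png",np.hstack([cv2.resize(d["image"][190:390,360:560],(400,400)),cv2.resize(b,(400,400))]))
E
```

```text
pointer rel. index: [(17366, 'r35', '0.55 rad'), (11078, 'r37', '2.59 rad'), (472, 'r36', '-2.90 rad'), (24365, 'r32', '-1.24 rad')]
index angle check -1.12 23207
pointer rel. index: [(72633, 'r4', '-1.57 rad')]
index angle check -1.75 36013
[0.60014942 0.12051262 0.04106545] [ 6.73729639 -3.19498387 -2.80806857]
```

View pics/ptr3.png

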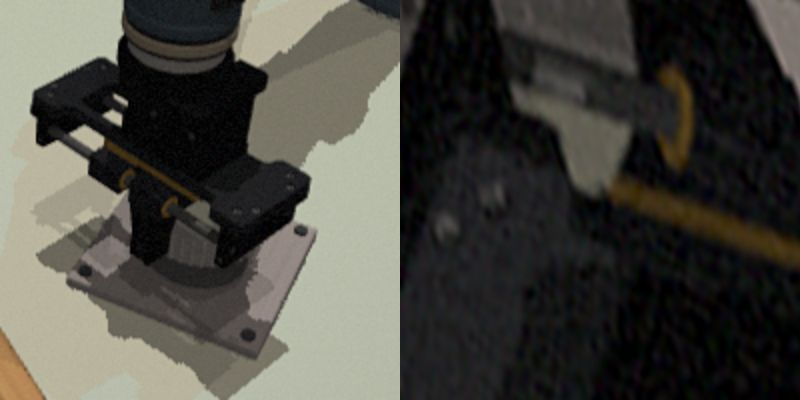

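The hand hides the ring here, with the fingertip on the +x side. The forces read 7 N radial and 3 to 4 N tangential drag. I'll go on round to the far (-x) side, where the ring can be seen.

```bash
python3 - <<'E'
from h import *
rows(.084,20,.003,.003,[.598,.1195])
rows(.144,20,.003,.003,path(.144,1,0,.003)[0][0])
rows(.204,20,.003,.003,path(.204,1,0,.003)[0][0])
rows(.264,20,.003,.003,path(.264,1,0,.003)[0][0])
rows(.324,20,.003,.003,path(.324,1,0,.003)[0][0])
E
```

```text
perim 0.369 end s 0.144 end cmd [0.574 0.17 ]
[[-0.0, -0.3, 0], [-0.0, -0.6, 0], [-0.0, -0.9, 0], [-0.0, -1.2, 0], [-0.0, -1.5, 0], [-0.0, -1.8, 0], [-0.1, -2.1, 0], [-0.2, -2.3, 0], [-0.3, -2.6, 0], [-0.4, -2.9, 0], [-0.5, -3.2, 0], [-0.7, -3.4, 0], [-0.8, -3.7, 0], [-1.0, -3.9, 0], [-1.2, -4.1, 0], [-1.4, -4.4, 0], [-1.6, -4.6, 0], [-1.9, -4.7, 0], [-2.1, -4.9, 0], [-2.4, -5.0, 0]]
perim 0.369 end s 0.204 end cmd [0.5154 0.1707]
[[-0.3, -0.1, 0], [-0.5, -0.2, 0], [-0.8, -0.3, 0], [-1.1, -0.4, 0], [-1.4, -0.5, 0], [-1.7, -0.5, 0], [-2.0, -0.5, 0], [-2.3, -0.5, 0], [-2.6, -0.5, 0], [-2.9, -0.5, 0], [-3.2, -0.5, 0], [-3.5, -0.5, 0], [-3.8, -0.5, 0], [-4.1, -0.5, 0], [-4.4, -0.5, 0], [-4.7, -0.4, 0], [-5.0, -0.4, 0], [-5.3, -0.3, 0], [-5.6, -0.2, 0], [-5.9, -0.1, 0]]
perim 0.369 end s 0.264 end cmd [0.49   0.1207]
[[-0.3, 0.1, 0], [-0.5, 0.3, 0], [-0.8, 0.5, 0], [-1.0, 0.7, 0], [-1.2, 0.9, 0], [-1.4, 1.1, 0], [-1.6, 1.3, 0], [-1.8, 1.5, 0], [-2.0, 1.8, 0], [-2.1, 2.1, 0], [-2.2, 2.3, 0], [-2.3, 2.6, 0], [-2.4, 2.9, 0], [-2.5, 3.2, 0], [-2.5, 3.5, 0], [-2.5, 3.8, 0], [-2.5, 4.1, 0], [-2.5, 4.4, 0], [-2.5, 4.7, 0], [-2.5, 5.0, 0]]
perim 0.369 end s 0.324 end cmd [0.5187 0.0729]
[[0.0, 0.3, 0], [0.0, 0.6, 0], [0.0, 0.9, 0], [0.0, 1.2, 0], [0.1, 1.5, 0], [0.2, 1.8, 0], [0.2, 2.1, 0], [0.4, 2.4, 0], [0.5, 2.6, 0], [0.6, 2.9, 0], [0.8, 3.1, 0], [1.0, 3.4, 0], [1.2, 3.6, 0], [1.4, 3.8, 0], [1.6, 4.0, 0], [1.8, 4.2, 0], [2.1, 4.4, 0], [2.3, 4.5, 0], [2.6, 4.7, 0], [2.9, 4.8, 0]]
perim 0.369 end s 0.384 end cmd [0.5594 0.0704]
[[0.3, 0.1, 0], [0.6, 0.2, 0], [0.9, 0.2, 0], [1.2, 0.3, 0], [1.5, 0.3, 0], [1.8, 0.3, 0], [2.1, 0.3, 0], [2.4, 0.3, 0], [2.7, 0.3, 0], [3.0, 0.3, 0], [3.3, 0.3, 0], [3.4, 0.3, 0], [3.1, 0.3, 0], [2.8, 0.3, 0], [2.6, 0.3, 0], [2.9, 0.3, 0], [3.2, 0.3, 0], [3.5, 0.3, 0], [3.8, 0.3, 0], [4.1, 0.2, 0]]
```

Emit:
carry_out:
  slide:
    - [0, -0.3, 0]
    - [0, -0.6, 0]
    - [0, -0.9, 0]
    - [0, -1.2, 0]
    - [0, -1.5, 0]
    - [0, -1.8, 0]
    - [-0.1, -2.1, 0]
    - [-0.2, -2.3, 0]
    - [-0.3, -2.6, 0]
    - [-0.4, -2.9, 0]
    - [-0.5, -3.2, 0]
    - [-0.7, -3.4, 0]
  dr:
    - [0, 0, 0]
    - [0, 0, 0]
    - [0, 0, 0]
    - [0, 0, 0]
    - [0, 0, 0]
    - [0, 0, 0]
    - [0, 0, 0]
    - [0, 0, 0]
    - [0, 0, 0]
    - [0, 0, 0]
    - [0, 0, 0]
    - [0, 0, 0]

```text
t: 7.87
ee_pos: [0.5913, 0.155, 0.0409]
tcp_rot: [-3.14, -0.001, -0.003]
ft_force: [5.5, 1.1, -1.8]
opening: 0.0007
```

Emit:
carry_out:
  slide:
    - [-0.1, -0.3, 0]
    - [-0.3, -0.5, 0]
    - [-0.5, -0.7, 0]
    - [-0.7, -1.0, 0]
    - [-0.9, -1.2, 0]
    - [-1.2, -1.3, 0]
    - [-1.4, -1.5, 0]
    - [-1.7, -1.6, 0]
  dr:
    - [0, 0, 0]
    - [0, 0, 0]
    - [0, 0, 0]
    - [0, 0, 0]
    - [0, 0, 0]
    - [0, 0, 0]
    - [0, 0, 0]
    - [0, 0, 0]

```text
t: 8.53
ee_pos: [0.5737, 0.17, 0.0406]
tcp_rot: [-3.141, 0.0, -0.001]
ft_force: [4.0, 1.5, 0.7]
opening: 0.0008
```

Emit:
carry_out:
  slide:
    - [-0.3, -0.1, 0]
    - [-0.5, -0.2, 0]
    - [-0.8, -0.3, 0]
    - [-1.1, -0.4, 0]
    - [-1.4, -0.5, 0]
    - [-1.7, -0.5, 0]
    - [-2.0, -0.5, 0]
    - [-2.3, -0.5, 0]
    - [-2.6, -0.5, 0]
    - [-2.9, -0.5, 0]
    - [-3.2, -0.5, 0]
    - [-3.5, -0.5, 0]
    - [-3.8, -0.5, 0]
    - [-4.1, -0.5, 0]
    - [-4.4, -0.5, 0]
    - [-4.7, -0.4, 0]
    - [-5.0, -0.4, 0]
    - [-5.3, -0.3, 0]
    - [-5.6, -0.2, 0]
    - [-5.9, -0.1, 0]
  dr:
    - [0, 0, 0]
    - [0, 0, 0]
    - [0, 0, 0]
    - [0, 0, 0]
    - [0, 0, 0]
    - [0, 0, 0]
    - [0, 0, 0]
    - [0, 0, 0]
    - [0, 0, 0]
    - [0, 0, 0]
    - [0, 0, 0]
    - [0, 0, 0]
    - [0, 0, 0]
    - [0, 0, 0]
    - [0, 0, 0]
    - [0, 0, 0]
    - [0, 0, 0]
    - [0, 0, 0]
    - [0, 0, 0]
    - [0, 0, 0]

```text
t: 10.2
ee_pos: [0.5142, 0.17, 0.0404]
tcp_rot: [3.141, -0.0, -0.001]
ft_force: [0.4, 3.2, 0.5]
opening: 0.0005
```

```bash
python3 - <<'E'
from h import *
d=snapshot("scene")
for t in (30,45): b=pointer(d=d,thr=t)
cv2.imwrite("pics/ptr4.png",np.hstack([cv2.resize(d["image"][190:390,360:560],(400,400)),cv2.resize(b,(400,400))]))
E
```

```text
pointer rel. index: [(507, 'r38', '2.38 rad')]
index angle check 0.02 933
pointer rel. index: [(1025, 'r38', '2.39 rad'), (629, 'r43', '-2.89 rad')]
index angle check -0.04 2127
```

View pics/ptr4.png

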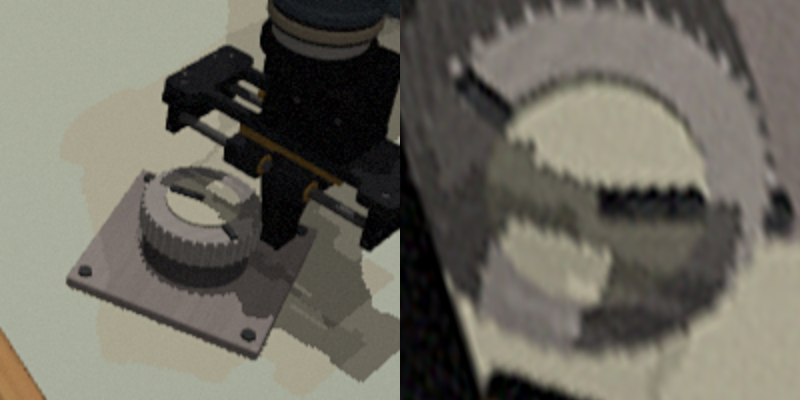

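Left crop: the pointer is at (232,232) and the finger is on the far side. Rectified: the pointer at (485,98) is 2.4 rad past the index. The ring has turned 4.5 rad with essentially no slip, so I carry on round.

```bash
sed -i 's/C=np.array(\[.544,.1225\])/C=np.array([.544,.1215])/; s/(1 if a<0 or a>4 else -1)/(1 if a<0 else -1)/' h.py; python3 - <<'E'
from h import *
k=[.515,.1705]
for i in range(7):
    s=.204+.06*i
    rows(s,20,.003,.003,k); k=np.round(path(s,20,.003,.003)[0][-1],3)
E
```

```text
perim 0.350 end s 0.264 end cmd [0.49   0.1197]
[[-0.2, 0.2, 0], [-0.5, 0.4, 0], [-0.7, 0.5, 0], [-1.0, 0.7, 0], [-1.2, 0.9, 0], [-1.4, 1.2, 0], [-1.6, 1.4, 0], [-1.8, 1.6, 0], [-1.9, 1.9, 0], [-2.0, 2.1, 0], [-2.2, 2.4, 0], [-2.3, 2.7, 0], [-2.4, 3.0, 0], [-2.4, 3.3, 0], [-2.5, 3.6, 0], [-2.5, 3.9, 0], [-2.5, 4.2, 0], [-2.5, 4.5, 0], [-2.5, 4.8, 0], [-2.5, 5.1, 0]]
perim 0.350 end s 0.324 end cmd [0.5187 0.0719]
[[0.0, 0.3, 0], [0.0, 0.6, 0], [0.0, 0.9, 0], [0.0, 1.2, 0], [0.1, 1.5, 0], [0.2, 1.8, 0], [0.2, 2.1, 0], [0.4, 2.4, 0], [0.5, 2.7, 0], [0.6, 2.9, 0], [0.8, 3.2, 0], [1.0, 3.4, 0], [1.2, 3.6, 0], [1.4, 3.9, 0], [1.6, 4.1, 0], [1.8, 4.2, 0], [2.1, 4.4, 0], [2.3, 4.6, 0], [2.6, 4.7, 0], [2.9, 4.8, 0]]
perim 0.350 end s 0.384 end cmd [0.5771 0.0758]
[[0.3, 0.1, 0], [0.5, 0.2, 0], [0.8, 0.2, 0], [1.1, 0.3, 0], [1.4, 0.3, 0], [1.7, 0.3, 0], [2.0, 0.3, 0], [2.3, 0.3, 0], [2.6, 0.3, 0], [2.9, 0.3, 0], [3.2, 0.3, 0], [3.5, 0.3, 0], [3.8, 0.3, 0], [4.1, 0.2, 0], [4.4, 0.2, 0], [4.7, 0.1, 0], [5.0, 0.0, 0], [5.3, -0.1, 0], [5.6, -0.2, 0], [5.8, -0.4, 0]]
perim 0.350 end s 0.444 end cm
[... 778 characters left out ...]
-0.3, -0.0, 0], [-0.6, -0.1, 0], [-0.9, -0.1, 0], [-1.2, -0.1, 0], [-1.5, -0.1, 0], [-1.8, -0.1, 0], [-2.1, -0.1, 0], [-2.4, -0.1, 0], [-2.7, -0.1, 0], [-3.0, -0.1, 0], [-3.3, -0.1, 0], [-3.6, -0.1, 0], [-3.9, -0.0, 0], [-4.1, 0.1, 0], [-4.4, 0.2, 0], [-4.7, 0.3, 0], [-5.0, 0.4, 0], [-5.2, 0.5, 0], [-5.5, 0.7, 0], [-5.7, 0.9, 0]]
perim 0.350 end s 0.624 end cmd [0.4902 0.1093]
[[-0.3, 0.2, 0], [-0.5, 0.4, 0], [-0.7, 0.6, 0], [-0.9, 0.8, 0], [-1.0, 1.1, 0], [-1.2, 1.4, 0], [-1.3, 1.6, 0], [-1.4, 1.9, 0], [-1.5, 2.2, 0], [-1.6, 2.5, 0], [-1.6, 2.8, 0], [-1.7, 3.1, 0], [-1.7, 3.4, 0], [-1.7, 3.7, 0], [-1.7, 4.0, 0], [-1.7, 4.3, 0], [-1.7, 4.6, 0], [-1.7, 4.9, 0], [-1.7, 5.2, 0], [-1.7, 5.5, 0]]
```

Emit:
carry_out:
  slide:
    - [-0.2, 0.2, 0]
    - [-0.5, 0.4, 0]
    - [-0.7, 0.5, 0]
    - [-1.0, 0.7, 0]
    - [-1.2, 0.9, 0]
    - [-1.4, 1.2, 0]
    - [-1.6, 1.4, 0]
    - [-1.8, 1.6, 0]
    - [-1.9, 1.9, 0]
    - [-2.0, 2.1, 0]
    - [-2.2, 2.4, 0]
    - [-2.3, 2.7, 0]
    - [-2.4, 3.0, 0]
    - [-2.4, 3.3, 0]
    - [-2.5, 3.6, 0]
    - [-2.5, 3.9, 0]
    - [-2.5, 4.2, 0]
    - [-2.5, 4.5, 0]
    - [-2.5, 4.8, 0]
    - [-2.5, 5.1, 0]
  dr:
    - [0, 0, 0]
    - [0, 0, 0]
    - [0, 0, 0]
    - [0, 0, 0]
    - [0, 0, 0]
    - [0, 0, 0]
    - [0, 0, 0]
    - [0, 0, 0]
    - [0, 0, 0]
    - [0, 0, 0]
    - [0, 0, 0]
    - [0, 0, 0]
    - [0, 0, 0]
    - [0, 0, 0]
    - [0, 0, 0]
    - [0, 0, 0]
    - [0, 0, 0]
    - [0, 0, 0]
    - [0, 0, 0]
    - [0, 0, 0]

```text
t: 11.92
ee_pos: [0.4875, 0.1188, 0.0401]
tcp_rot: [3.14, 0.001, -0.007]
ft_force: [-6.9, 2.9, 3.7]
opening: 0.0003
```

```bash
python3 - <<'E'
from h import *
d=snapshot("scene")
for t in (30,45): b=pointer(d=d,thr=t)
E
```

```text
pointer rel. index: [(4320, 'r38', '-2.26 rad')]
index angle check 0.06 740
pointer rel. index: [(529, 'r43', '-0.06 rad'), (6078, 'r38', '-2.29 rad')]
index angle check 0.01 1639
```

Emit:
carry_out:
  slide:
    - [0.0, 0.3, 0]
    - [0.0, 0.6, 0]
    - [0.0, 0.9, 0]
    - [0.0, 1.2, 0]
    - [0.1, 1.5, 0]
    - [0.2, 1.8, 0]
    - [0.2, 2.1, 0]
    - [0.4, 2.4, 0]
    - [0.5, 2.7, 0]
    - [0.6, 2.9, 0]
    - [0.8, 3.2, 0]
    - [1.0, 3.4, 0]
    - [1.2, 3.6, 0]
    - [1.4, 3.9, 0]
    - [1.6, 4.1, 0]
    - [1.8, 4.2, 0]
    - [2.1, 4.4, 0]
    - [2.3, 4.6, 0]
    - [2.6, 4.7, 0]
    - [2.9, 4.8, 0]
  dr:
    - [0, 0, 0]
    - [0, 0, 0]
    - [0, 0, 0]
    - [0, 0, 0]
    - [0, 0, 0]
    - [0, 0, 0]
    - [0, 0, 0]
    - [0, 0, 0]
    - [0, 0, 0]
    - [0, 0, 0]
    - [0, 0, 0]
    - [0, 0, 0]
    - [0, 0, 0]
    - [0, 0, 0]
    - [0, 0, 0]
    - [0, 0, 0]
    - [0, 0, 0]
    - [0, 0, 0]
    - [0, 0, 0]
    - [0, 0, 0]

```text
t: 13.63
ee_pos: [0.5193, 0.0708, 0.0406]
tcp_rot: [3.141, -0.001, 0.0]
ft_force: [-4.2, -2.1, 0.6]
opening: 0.0005
```

```bash
python3 - <<'E'
from h import *
d=snapshot("scene")
for t in (30,45): b=pointer(d=d,thr=t)
cv2.imwrite("pics/ptr5.png",b)
E
```

```text
pointer rel. index: [(4105, 'r41', '-0.60 rad'), (1102, 'r34', '-1.16 rad'), (903, 'r42', '-1.94 rad')]
index angle check -0.01 1674
pointer rel. index: [(5258, 'r40', '-0.57 rad'), (1560, 'r35', '-1.16 rad'), (1153, 'r41', '-1.94 rad')]
index angle check -0.02 2438
```

View pics/ptr5.png

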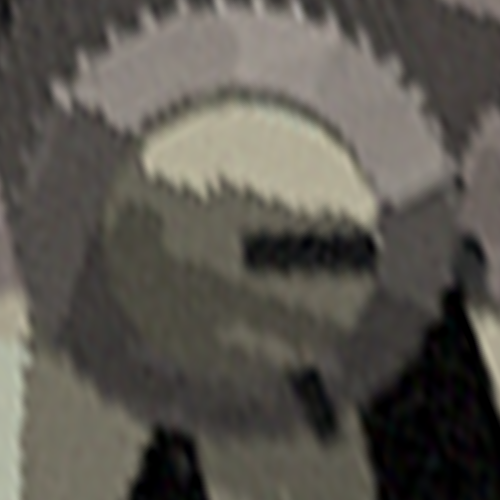

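Rectified view: the pointer at (317,403) is at -1.16 rad, so the ring stands at about 5.12 rad, still with no slip. About 7.45 rad remains, roughly 0.33 m of path.

Emit:
carry_out:
  slide:
    - [0.3, 0, 0]
    - [0.5, 0.1, 0]
    - [0.8, 0.1, 0]
    - [1.1, 0.2, 0]
    - [1.4, 0.2, 0]
    - [1.7, 0.2, 0]
    - [2.0, 0.2, 0]
    - [2.3, 0.2, 0]
    - [2.6, 0.2, 0]
    - [2.9, 0.2, 0]
    - [3.2, 0.2, 0]
    - [3.5, 0.2, 0]
    - [3.8, 0.2, 0]
    - [4.1, 0.2, 0]
    - [4.4, 0.1, 0]
    - [4.7, 0, 0]
    - [5.0, -0.1, 0]
    - [5.3, -0.2, 0]
    - [5.6, -0.3, 0]
    - [5.8, -0.4, 0]
  dr:
    - [0, 0, 0]
    - [0, 0, 0]
    - [0, 0, 0]
    - [0, 0, 0]
    - [0, 0, 0]
    - [0, 0, 0]
    - [0, 0, 0]
    - [0, 0, 0]
    - [0, 0, 0]
    - [0, 0, 0]
    - [0, 0, 0]
    - [0, 0, 0]
    - [0, 0, 0]
    - [0, 0, 0]
    - [0, 0, 0]
    - [0, 0, 0]
    - [0, 0, 0]
    - [0, 0, 0]
    - [0, 0, 0]
    - [0, 0, 0]

```text
t: 15.35
ee_pos: [0.5781, 0.0753, 0.0408]
tcp_rot: [3.142, -0.001, 0.003]
ft_force: [0.3, -5.3, -0.6]
opening: 0.0002
```

Emit:
carry_out:
  slide:
    - [0.3, -0.2, 0]
    - [0.5, -0.4, 0]
    - [0.7, -0.5, 0]
    - [0.9, -0.7, 0]
    - [1.1, -1.0, 0]
    - [1.3, -1.2, 0]
    - [1.5, -1.5, 0]
    - [1.6, -1.7, 0]
    - [1.7, -2.0, 0]
    - [1.8, -2.3, 0]
    - [1.9, -2.6, 0]
    - [2.0, -2.9, 0]
    - [2.1, -3.2, 0]
    - [2.1, -3.5, 0]
    - [2.1, -3.7, 0]
    - [2.1, -4.0, 0]
    - [2.1, -4.3, 0]
    - [2.1, -4.6, 0]
    - [2.1, -4.9, 0]
    - [2.1, -5.2, 0]
  dr:
    - [0, 0, 0]
    - [0, 0, 0]
    - [0, 0, 0]
    - [0, 0, 0]
    - [0, 0, 0]
    - [0, 0, 0]
    - [0, 0, 0]
    - [0, 0, 0]
    - [0, 0, 0]
    - [0, 0, 0]
    - [0, 0, 0]
    - [0, 0, 0]
    - [0, 0, 0]
    - [0, 0, 0]
    - [0, 0, 0]
    - [0, 0, 0]
    - [0, 0, 0]
    - [0, 0, 0]
    - [0, 0, 0]
    - [0, 0, 0]

```text
t: 17.02
ee_pos: [0.6006, 0.128, 0.0412]
tcp_rot: [-3.14, 0.0, -0.009]
ft_force: [7.5, -1.6, -2.7]
opening: 0.0003
```

Emit:
carry_out:
  slide:
    - [0, -0.3, 0]
    - [0, -0.6, 0]
    - [-0.1, -0.9, 0]
    - [-0.1, -1.2, 0]
    - [-0.2, -1.5, 0]
    - [-0.3, -1.8, 0]
    - [-0.4, -2.1, 0]
    - [-0.6, -2.3, 0]
    - [-0.7, -2.6, 0]
    - [-0.9, -2.8, 0]
    - [-1.1, -3.1, 0]
    - [-1.3, -3.3, 0]
    - [-1.5, -3.5, 0]
    - [-1.8, -3.7, 0]
    - [-2.0, -3.8, 0]
    - [-2.3, -4.0, 0]
    - [-2.5, -4.1, 0]
    - [-2.8, -4.2, 0]
    - [-3.1, -4.3, 0]
    - [-3.4, -4.4, 0]
  dr:
    - [0, 0, 0]
    - [0, 0, 0]
    - [0, 0, 0]
    - [0, 0, 0]
    - [0, 0, 0]
    - [0, 0, 0]
    - [0, 0, 0]
    - [0, 0, 0]
    - [0, 0, 0]
    - [0, 0, 0]
    - [0, 0, 0]
    - [0, 0, 0]
    - [0, 0, 0]
    - [0, 0, 0]
    - [0, 0, 0]
    - [0, 0, 0]
    - [0, 0, 0]
    - [0, 0, 0]
    - [0, 0, 0]
    - [0, 0, 0]

```text
t: 18.68
ee_pos: [0.5637, 0.1739, 0.041]
tcp_rot: [-3.138, -0.002, -0.002]
ft_force: [4.0, 3.9, -0.9]
opening: 0.0004
```

Emit:
carry_out:
  slide:
    - [-0.3, 0, 0]
    - [-0.6, 0, 0]
    - [-0.9, 0, 0]
    - [-1.2, 0, 0]
    - [-1.5, 0, 0]
    - [-1.8, 0, 0]
    - [-2.1, 0, 0]
    - [-2.4, 0, 0]
    - [-2.7, 0, 0]
    - [-3.0, 0, 0]
    - [-3.3, 0, 0]
    - [-3.6, 0, 0]
    - [-3.9, 0, 0]
    - [-4.1, 0.1, 0]
    - [-4.4, 0.2, 0]
    - [-4.7, 0.3, 0]
    - [-5.0, 0.4, 0]
    - [-5.2, 0.6, 0]
    - [-5.5, 0.7, 0]
    - [-5.7, 0.9, 0]
  dr:
    - [0, 0, 0]
    - [0, 0, 0]
    - [0, 0, 0]
    - [0, 0, 0]
    - [0, 0, 0]
    - [0, 0, 0]
    - [0, 0, 0]
    - [0, 0, 0]
    - [0, 0, 0]
    - [0, 0, 0]
    - [0, 0, 0]
    - [0, 0, 0]
    - [0, 0, 0]
    - [0, 0, 0]
    - [0, 0, 0]
    - [0, 0, 0]
    - [0, 0, 0]
    - [0, 0, 0]
    - [0, 0, 0]
    - [0, 0, 0]

```text
t: 20.35
ee_pos: [0.5048, 0.1634, 0.0402]
tcp_rot: [-3.141, -0.002, 0.005]
ft_force: [-2.2, 6.0, 1.1]
opening: 0.0003
```

```bash
python3 - <<'E'
from h import *
d=snapshot("scene")
for t in (30,45): b=pointer(d=d,thr=t)
cv2.imwrite("pics/ptr6.png",b)
E
```

```text
pointer rel. index: [(988, 'r36', '-2.30 rad')]
index angle check 0.05 865
pointer rel. index: [(1929, 'r36', '-2.29 rad')]
index angle check 0.02 1708
```

View pics/ptr6.png

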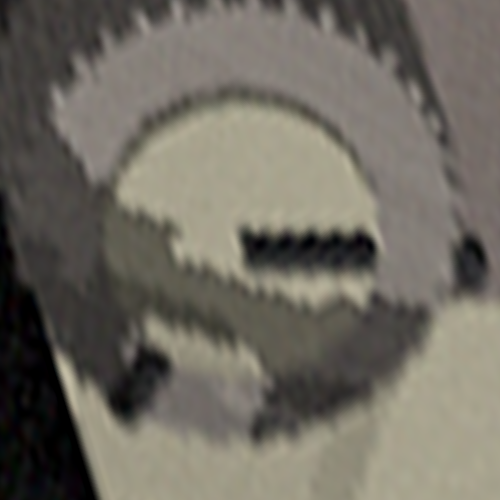

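Rectified view: the pointer at (137,383) is at about -2.23 rad from the index, so the ring stands at about 10.35 rad with 2.2 rad to go. I'll do about 60 mm more and then re-check.

Emit:
carry_out:
  slide:
    - [-0.3, 0.2, 0]
    - [-0.5, 0.4, 0]
    - [-0.7, 0.6, 0]
    - [-0.9, 0.8, 0]
    - [-1.0, 1.1, 0]
    - [-1.2, 1.4, 0]
    - [-1.3, 1.6, 0]
    - [-1.4, 1.9, 0]
    - [-1.5, 2.2, 0]
    - [-1.6, 2.5, 0]
    - [-1.6, 2.8, 0]
    - [-1.7, 3.1, 0]
    - [-1.7, 3.4, 0]
    - [-1.7, 3.7, 0]
    - [-1.7, 4.0, 0]
    - [-1.7, 4.3, 0]
    - [-1.7, 4.6, 0]
    - [-1.7, 4.9, 0]
    - [-1.7, 5.2, 0]
    - [-1.7, 5.5, 0]
  dr:
    - [0, 0, 0]
    - [0, 0, 0]
    - [0, 0, 0]
    - [0, 0, 0]
    - [0, 0, 0]
    - [0, 0, 0]
    - [0, 0, 0]
    - [0, 0, 0]
    - [0, 0, 0]
    - [0, 0, 0]
    - [0, 0, 0]
    - [0, 0, 0]
    - [0, 0, 0]
    - [0, 0, 0]
    - [0, 0, 0]
    - [0, 0, 0]
    - [0, 0, 0]
    - [0, 0, 0]
    - [0, 0, 0]
    - [0, 0, 0]

```text
t: 22.07
ee_pos: [0.4883, 0.1059, 0.0401]
tcp_rot: [3.14, -0.001, -0.005]
ft_force: [-4.2, 1.4, 0.2]
opening: 0.0004
```

```bash
python3 - <<'E'
from h import *
d=snapshot("scene")
for t in (30,45): b=pointer(d=d,thr=t)
cv2.imwrite("pics/ptr7.png",b)
rows(.624,14,.003,.003,[.49,.109])
E
```

```text
pointer rel. index: [(3123, 'r41', '-1.79 rad')]
index angle check 0.06 774
pointer rel. index: [(508, 'r43', '-0.08 rad'), (607, 'r35', '-0.76 rad'), (3889, 'r40', '-1.79 rad')]
index angle check 0.02 1577
perim 0.350 end s 0.666 end cmd [0.5119 0.0752]
[[0.1, 0.3, 0], [0.1, 0.6, 0], [0.2, 0.9, 0], [0.3, 1.1, 0], [0.4, 1.4, 0], [0.5, 1.7, 0], [0.7, 1.9, 0], [0.9, 2.2, 0], [1.0, 2.4, 0], [1.3, 2.6, 0], [1.5, 2.9, 0], [1.7, 3.0, 0], [1.9, 3.2, 0], [2.2, 3.4, 0]]
```

Emit:
carry_out:
  slide:
    - [0.1, 0.3, 0]
    - [0.1, 0.6, 0]
    - [0.2, 0.9, 0]
    - [0.3, 1.1, 0]
    - [0.4, 1.4, 0]
    - [0.5, 1.7, 0]
    - [0.7, 1.9, 0]
    - [0.9, 2.2, 0]
    - [1.0, 2.4, 0]
  dr:
    - [0, 0, 0]
    - [0, 0, 0]
    - [0, 0, 0]
    - [0, 0, 0]
    - [0, 0, 0]
    - [0, 0, 0]
    - [0, 0, 0]
    - [0, 0, 0]
    - [0, 0, 0]

```text
t: 22.87
ee_pos: [0.5006, 0.0829, 0.0406]
tcp_rot: [3.142, -0.001, 0.001]
ft_force: [-2.7, 1.1, -2.1]
opening: 0.0001
```

```bash
python3 - <<'E'
from h import *
d=snapshot("scene")
for t in (30,45): b=pointer(d=d,thr=t)
cv2.imwrite("pics/ptr8.png",b)
E
```

```text
pointer rel. index: [(1174, 'r34', '-0.16 rad'), (3582, 'r41', '-1.17 rad')]
index angle check 0.07 704
pointer rel. index: [(1765, 'r34', '-0.17 rad'), (4343, 'r40', '-1.17 rad')]
index angle check 0.03 1433
```

View pics/ptr8.png

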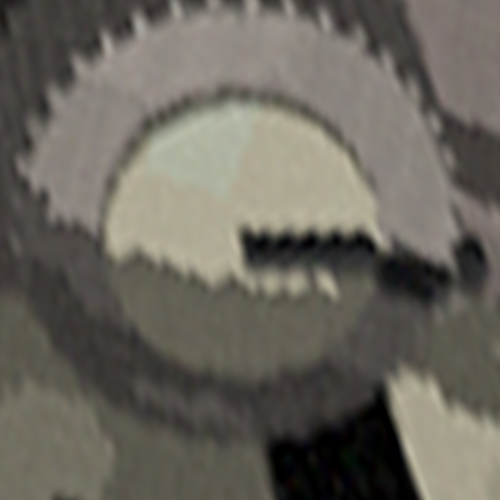

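Rectified view: the pointer at (413,275) is 0.15 rad short of the index at (378,245). I'll nudge about 6 mm more, then retreat outward and up.

Emit:
carry_out:
  slide:
    - [0.2, 0.2, 0]
    - [0.4, 0.5, 0]
    - [0.4, 0.5, 0]
  dr:
    - [0, 0, 0]
    - [0, 0, 0]
    - [0, 0, 0]

```text
t: 23.17
ee_pos: [0.5053, 0.0781, 0.0409]
tcp_rot: [-3.141, 0.001, -0.004]
ft_force: [-1.3, -0.3, -0.6]
opening: 0.0005
```

Emit:
carry_out:
  slide:
    - [-0.4, 0.4, 0]
    - [-1.2, 1.2, 0]
    - [-2.2, 2.2, 0]
    - [-2.5, 3.5, 0]
    - [-2.5, 5, -2]
    - [-2.5, 7, -5]
    - [-2, 10, -8]
    - [-1, 13, -11]
    - [0, 16, -13]
    - [1, 19, -14]
    - [2, 22, -15]
    - [3, 24, -15]
    - [3, 24, -15]
    - [3, 24, -15]
  dr:
    - [0, 0, 0]
    - [0, 0, 0]
    - [0, 0, 0]
    - [0, 0, 0]
    - [0, 0, 0]
    - [0, 0, 0]
    - [0, 0, 0]
    - [0, 0, 0]
    - [0, 0, 0]
    - [0, 0, 0]
    - [0, 0, 0]
    - [0, 0, 0]
    - [0, 0, 0]
    - [0, 0, 0]

```text
t: 24.33
ee_pos: [0.5327, -0.1638, 0.1904]
tcp_rot: [3.141, -0.006, -0.0]
ft_force: [-0.2, 0.7, -0.8]
opening: 0.0
```

```bash
python3 - <<'E'
from h import *
d=snapshot("scene");t=snapshot("top")
for th in (30,45): b=pointer(d=d,thr=th)
c=pointer(d=t,thr=45)
D=cv2.absdiff(d["image"],cv2.imread("pics/scene0.png")).max(2)
for n,(x,y,w,h) in dict(bottle=(285,110,40,80),cart=(205,258,50,42),brush=(335,345,95,118)).items(): print(n,"changed px",int((D[y:y+h,x:x+w]>40).sum()))
cv2.imwrite("pics/end.png",np.hstack([cv2.resize(d["image"],(533,400)),np.vstack([cv2.resize(b,(200,200)),cv2.resize(c,(200,200))])]))
s=bot.get_state();print(s["t"],s["ee_pos"],s["ft_force"],np.abs(s["qd"]).max())
E
```

```text
pointer rel. index: []
index angle check 0.07 784
pointer rel. index: [(1404, 'r35', '0.00 rad')]
index angle check 0.02 1601
pointer rel. index: []
index angle check -0.11 245
bottle changed px 342
cart changed px 0
brush changed px 0
24.4333 [ 0.53260629 -0.16100433  0.19015615] [-0.45296357  0.58946808  0.48882171] 0.015996356357702714
```

View pics/end.png

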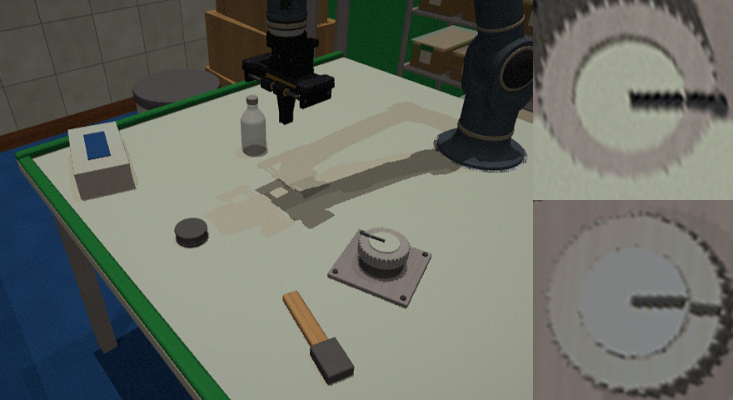

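The pointer lines up with the index, within about 0.1 rad in both views. The bystanders are where they were; the bottle's changed pixels fit the arm's shadow having moved. The finger is clear, so I hand in.

```bash
python3 -c "
from workcell import bot
print(bot.sign_off())"
```

```text
the job is handed in; nothing more can be done
None
```

The ring is unscrewed to two full turns past its first meeting with the index, and the pointer and index ribs are lined up again. I handed the job in at about 24.4 s; the sign-off gives no verdict.

**What I did:** With the jaws shut, I rolled the fingertip anticlockwise round the knurled rim at about 3 to 8 N. The readings along the way were about -2.1, 2.4, 5.1, 10.35 and 12.4 rad, which matched the finger's travel with almost no slip. I then nudged the last bit and took the finger away sideways and up.

**Last checks:**
- **Ring position:** The scene view put the pointer 0.00 rad from the index. In the top view the pointer reader found no pointer, but by eye the ribs differ by less than about 0.1 rad, within the 0.35 rad allowed. The turn count comes from the readings along the way, not from a direct sensor.
- **Cartridge and brush:** No changed pixels against the first picture.
- **Bottle:** 342 changed pixels, but it is in the same place in the image. I put this down to the arm's shadow, as the arm never came near it; I did not measure its position again.
- **Robot:** The measured force was back to sensor noise, and the gripper was clear of everything.

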